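# Tighten the wing nut of the barcode-reader mount with fingertip strokes

## Task

The blue wing nut on the barcode-reader mount has worked loose: tighten it fully, clockwise as seen from above, until it comes up against its stop, by pushing its wings round with a fingertip, stroke after stroke. Do not take hold of the nut or a wing and do not reach around it with both fingers. Leave the jars, cup, roll, tray and hand scanner around it where they stand, and finish with the hand clear of everything.

Things in the scene. Friction and masses are not known exactly. Their poses are not given: they have to be found in the camera images.
- mount: Barcode-reader mount, fixed to the desk. Origin: at desk level under the axis of its vertical stud, which carries the nut; z up, +x away from the robot within 0.6 rad. Grey base plate 8 mm thick, x -200 to +60, y -70 to +70 mm. On it an aluminium bracket: foot x -52 to +52, y -50 to +50 mm, top 13 mm above the desk; upright on the robot's side, x -53 to -48, y -50 to +50 mm, 70 mm tall.
- lip_edge (a point): Middle of the free edge of the lip folded from the upright's top over the back of the nut; axes as the mount. Lip: x -53 to -24, y -30 to +30 mm from the nut axis, 66 to 70 mm above the desk. A finger from above cannot pass all round the nut: its +x, +y and -y sides are open, the side under the lip is closed.
- reader (a point): Centre of the black reader head hung on the upright's robot side, 52 x 74 x 46 mm, top 73 mm above the desk; axes as the mount.
- nut_mid (a point): Point on the axis of the blue wing nut, about half-way up; turns with it. Hub 32 mm diameter, from 15 mm below to 13 mm above the point. Two wings along the point's +y and -y axes: upright blades 8 mm thick, out to 44 mm from the axis, 13 mm below to 13 mm above the point. The point is 30 mm above the desk when tight, 1 mm higher for each rad still to turn.
- nut (a joint): Turn of the wing nut, rad: 0 = fully tight (hard stop; wings then parallel to the upright, along the mount's y axis), negative = loose; grows clockwise seen from above. Starts between -6.6 and -4.2 (about one turn loose). Friction about 0.06 N m (2 N on a wing); stays where left. Sinks 1 mm per rad as it tightens; cannot be lifted off.
- bottle_a: clear sample jar with white screw cap and paper label, 48 mm diameter, 82 mm tall, loose; origin at the centre of its underside. Leave it alone (it stands on the mount's base plate on the reader's side).
- bottle_b: clear sample jar with white screw cap and paper label, 48 mm diameter, 82 mm tall, loose; origin at the centre of its underside. Leave it alone (it stands on the desk near the nut).
- bottle_c: clear sample jar with white screw cap and paper label, 48 mm diameter, 82 mm tall, loose; origin at the centre of its underside. Leave it alone.
- pen_cup: White cup 72 mm diameter, 95 mm tall, with pens up to 140 mm high; loose, origin at the centre of its underside. Leave it alone.
- label_roll: Roll of labels standing on end: white ring 76 mm diameter, 28 mm bore, 50 mm tall, loose; origin at the centre of its underside. Leave it alone.
- vial_tray: Blue open tray 100 x 150 mm, 45 mm high, with vials up to 62 mm high, loose; origin at the centre of its underside. Leave it alone.
- scanner_gun: Black and grey hand-held scanner lying along its x axis, 163 mm long (from x = -58 to +105 mm), 62 mm wide, 36 mm high, loose; origin on the desk. Leave it alone.

How it is judged (in metres and radians):
At the end, for the whole second after the job is handed in: The wing nut is at rest within 0.15 rad of its tight stop; every bystander stands upright within 20 mm of where it was (value of joint nut above -0.15 rad and velocity of joint nut between -0.1 and 0.1 rad/s and distance of each of bottle_a, bottle_b, bottle_c, pen_cup, label_roll, vial_tray, scanner_gun from where it was at the start of the episode below 0.02 m and angle between each of bottle_a, bottle_b, bottle_c, pen_cup, label_roll, vial_tray, scanner_gun's own z axis and vertical below 0.15 rad); the robot touches nothing.
It fails at once if a wing of the nut is pinched (pressed on both faces at once) ((contact force between the fingers and nut_c1 above 3 N and contact force between the fingers and nut_c2 above 3 N) or (contact force between the fingers and nut_c3 above 3 N and contact force between the fingers and nut_c4 above 3 N)).
It fails at once if the fingers reach around the nut (the grasp point is within 12 mm of its axis, low down, with the fingers pressing on it) (horizontal distance between the grasp point and nut_mid below 0.012 m and height (world z) of the grasp point below 0.075 m and (contact force between the fingers and nut_c0 above 3 N or contact force between the fingers and nut_c1 above 3 N or contact force between the fingers and nut_c2 above 3 N or contact force between the fingers and nut_c3 above 3 N or contact force between the fingers and nut_c4 above 3 N)).
It fails at once if a bystander is pushed more than 20 mm or lifted (distance of any of bottle_a, bottle_b, bottle_c, pen_cup, label_roll, vial_tray, scanner_gun from where it was at the start of the episode above 0.02 m).
It also fails if it takes over 54 s, if anything falls off the work surface, if the arm or the gripper's body presses on something with over 40 N, if the wrist force passes 120 N, or if a joint passes its speed limit or range.

## Robot

A 6-joint arm with a two-finger parallel gripper is mounted at the origin on the work surface. World frame = base frame: x ahead of the robot, y to its left, z up, the work surface at z = 0. Lengths are in mm, angles in rad, forces in N, time in s.
With the tool pointing down it reaches from about 275 to 1000 mm from the base axis. Payload 8.4 kg.
Tool frame: the origin (TCP) lies midway between the tips of the shut fingers; the grasp point (between the pads) lies 19 mm behind it; z points along the fingers, y is the line along which they close (so a half turn about z gives the same grasp; the last joint's range is limited). The gripper opens to 85 mm and grips with 20 to 120 N. Pads are 22 mm wide; open, the fingers measure 114 mm over their backs; the gripper's body (76 mm by 85 mm) begins 54 mm behind the grasp point. The pads swing forward as they close: fully open they stand 13 mm farther back than shut.
Start: joints at [1.138, 0.353, 1.633, -0, 1.155, -0.002], TCP at [260.998, 567.898, 231.281] pointing down, gripper open.
Joint ranges: [-2.63, 2.63], [-0.92, 2.1], [0.06, 2.66], [-1.3, 4.44], [0, 2.69], [-3.02, 3.02]. Speed limits (rad/s): [2.22, 2.22, 2.79, 3.14, 3.14, 3.14].

## Interface

Orientations are given as [roll, pitch, yaw] about the fixed x, y, z axes, in that order (R = Rz(yaw) Ry(pitch) Rx(roll)).
In Python, from rig import * gives the robot as it stands.
- The arm moves only by the shell command python3 -m jog 'ROWS' [FORCE]. ROWS is JSON, a list of rows, each an object of numbers: "x", "y", "z": the shift along the tool's x, y, z in cm; "spin": the turn about the tool's z in rad; "grip": the closure, from 0 (fully open) to 1 (shut). In form: [{"x": .., "y": .., "z": .., "spin": .., "grip": ..}, ...]. A call has 1 to 20 rows; each row shifts and turns the commanded pose from where the row before left it, along the tool's axes as they then stand; what a row does not reach is not made up. A row lasts 1/12 s, in which the tool goes at most 41.7 mm and 7.16 degrees, less where a joint would pass 70% of its speed; a pose out of reach is approached as far as the arm can. A call with a gripper value outside its range is refused whole. The fingers move at their own pace and stop on an object; FORCE is the grip in N (left out, the last holds). Time passes only in rows, so rows that do not move let the fingers close. It gives the time, the measured TCP pose, the force, the opening and the grip force at its end, in the units of the state.
- sense(): the state, without advancing time (a new reading comes with each control period).
- grab_frame(name): name is "scene" or "side" or "wrist"; returns a dict with "pixels" (420x560x3 uint8, blue, green, red), "camera_matrix" (3x3 intrinsics, pixels), "k1" (the pictures are not rectified: a ray, as slopes to the right and down, at radius r is drawn at 1 + k1 r^2 times it, then the intrinsics apply), "rvec" (rotation vector, rad) and "tvec" (3), from world to camera coordinates, as OpenCV has them; the wrist camera has in their place "T_tool_cam" (4x4, takes a point from camera to tool coordinates, whose origin is the TCP and whose axes are the flange's). Camera axes: x right, y down, z forward; pixel columns grow to the right and rows downward; lengths in mm; the calibration is good to about 2 mm. A picture is of the moment at which its call begins: read the wrist's pose just before it. There is no depth.
- sign_off(): hands the job in; it is judged then, once.
The state is a dict: "clock": time; "qpos": joint angles; "qvel": joint speeds; "joint_efforts": joint torques, N m; "eef_pos": TCP position; "tcp_rot": TCP orientation; "contact_force": force on the tool from outside, world axes, zero at the start; "wrist_torque": the same for the moment, N m; "opening": opening from 0.0 (shut) to 1.0 (fully open); "grasp_force": force on a finger pad.
Only numpy, scipy, OpenCV 4.12 (cv2) and the standard library are available. Lean on these libraries where they do the work, as an engineer would, in place of code of your own. Each camera call takes 0.05 s, during which the arm holds its last target. There are 200 camera calls.

## Working session

There is one attempt and no reset: what is moved stays moved. The work goes in short steps, Python scripts to look and compute and a shell command to move; the robot and the scene stay as the last step left them, time stands still between calls to the robot, and variables do not carry over. Pictures are saved under pics/ and viewed, at most 10 in all, crops included, and the job is handed in when it is done.

```bash
mkdir -p pics; ls
cat > h.py <<'E'
from rig import *
import numpy as np, cv2, json
from scipy.spatial.transform import Rotation as R
def ray(f,uv,s=None):
    K=np.array(f["camera_matrix"],float)
    d=np.array([f["k1"],0,0,0,0],float)
    p=cv2.undistortPoints(np.array([[uv]],float),K,d)[0,0]
    v=np.array([p[0],p[1],1.])
    if "rvec" in f:
        M=cv2.Rodrigues(np.array(f["rvec"],float))[0]; t=np.array(f["tvec"],float).ravel()
        return -M.T@t, M.T@v
    T=np.array(f["T_tool_cam"]); W=np.eye(4); W[:3,:3]=R.from_euler('xyz',s["tcp_rot"]).as_matrix(); W[:3,3]=s["eef_pos"]
    A=W@T; return A[:3,3],A[:3,:3]@v
def onz(f,uv,z,s=None):
    o,d=ray(f,uv,s); return o+d*(z-o[2])/d[2]
def proj(f,P):
    K=np.array(f["camera_matrix"],float);M=cv2.Rodrigues(np.array(f["rvec"],float))[0]; t=np.array(f["tvec"],float).ravel()
    c=M@np.array(P,float)+t; a=c[:2]/c[2]; a=a*(1+f["k1"]*(a@a)); return K[:2,:2]@a+K[:2,2]
E
python3 - <<'E'
from h import *
s=sense(); print(s)
for n in("scene","side","wrist"):
    f=grab_frame(n); cv2.imwrite(f"pics/{n}0.png",f["pixels"])
    print(n,{k:np.round(v,3).tolist() for k,v in f.items() if k!="pixels"})
    np.save(f"pics/{n}0.npy",f,allow_pickle=True)
E
```

```text
pics
{'clock': 0.0, 'qpos': array([ 1.13754894e+00,  3.53662258e-01,  1.63415387e+00, -3.60563525e-05,
        1.15520368e+00, -2.37129569e-03]), 'qvel': array([ 0.00078224, -0.00039215, -0.00109991, -0.00095792,  0.00055089,
        0.00071095]), 'joint_efforts': array([ 2.52033613e-03, -6.05252194e+01, -3.42070198e+01,  1.76891635e-04,
        9.26293375e-03,  3.71538704e-05]), 'eef_pos': array([260.83006318, 567.43303102, 230.54443117]), 'tcp_rot': array([-3.14016543e+00,  2.95820494e-05,  2.71073116e+00]), 'contact_force': array([-0.42314449,  0.44024661, -0.34999296]), 'wrist_torque': array([-0.04224119,  0.01367424, -0.02283163]), 'grasp_force': 0.0, 'opening': 0.9959800795350239}
scene {'camera_matrix': [[508.79, 0.0, 286.937], [0.0, 508.79, 205.425], [0.0, 0.0, 1.0]], 'k1': -0.18, 'rvec': [0.778, 2.739, -0.9], 'tvec': [454.727, -209.07, 1616.456]}
side {'camera_matrix': [[510.752, 0.0, 280.706], [0.0, 510.752, 209.865], [0.0, 0.0, 1.0]], 'k1': -0.142, 'rvec': [2.274, -0.936, 0.373], 'tvec': [-381.995, 360.812, 1152.599]}
wrist {'camera_matrix': [[334.607, 0.0, 281.704], [0.0, 334.607, 210.781], [0.0, 0.0, 1.0]], 'k1': -0.046, 'T_tool_cam': [[-0.0, -0.964, -0.265, 67.79], [1.0, -0.0, 0.001, -0.68], [-0.001, -0.265, 0.964, -143.626], [0.0, 0.0, 0.0, 1.0]]}
```

View pics/scene0.png

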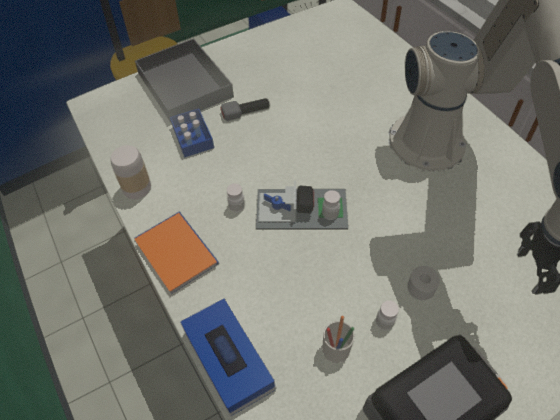

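View pics/side0.png

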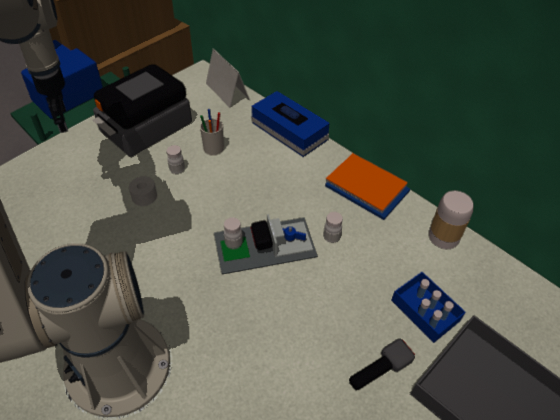

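Run:
```python
from h import *
for n in("scene","side","wrist"):
    f=np.load(f"pics/{n}0.npy",allow_pickle=True).item()
    h=cv2.cvtColor(f["pixels"],cv2.COLOR_BGR2HSV)
    m=cv2.inRange(h,(100,110,40),(130,255,255))
    k,l,st,c=cv2.connectedComponentsWithStats(m)
    for i in range(1,k):
        if st[i,4]>60: print(n,st[i],c[i].round(1),onz(f,c[i],35,sense() if n=="wrist" else None).round(0))
```

```text
scene [    0     0   113   177 10973] [39.8 61.7] [  988. -1101.    35.]
scene [108   0  21  42 373] [118.1  19.1] [  627. -1185.    35.]
scene [249   6  40  22 382] [267.8  15.5] [ 106. -844.   35.]
scene [192 129  20  16 101] [200.1 138.8] [ 629. -365.   35.]
scene [265 194  19  10  63] [275.2 199.7] [551. -33.  35.]
scene [ 181  299   93  113 4165] [227.1 355.5] [881. 299.  35.]
side [  53   40   49   70 1912] [76.7 75.1] [ 518. 1062.   35.]
side [ 21  68  31  51 469] [35.3 92.9] [ 351. 1077.   35.]
side [ 252   91   78   59 2275] [290.3 120. ] [895. 308.  35.]
side [326 182  84  37 488] [371.2 200.7] [ 802. -106.   35.]
side [283 227  23  14 199] [293.3 234.3] [553. -35.  35.]
side [ 392  272   73   70 2094] [426. 307.] [ 622. -421.   35.]
```

Scene: mount plate at px (257..348, 190..228), nut at (277,201), jar b at (235,197), jar a at (331,205). Side: plate (215..315, 220..270), nut (293,235), jar b (333,228). Nothing else is close to the nut.

Run:
```python
from h import *
a=np.load("pics/scene0.npy",allow_pickle=True).item()["pixels"][175:245,220:360]
b=np.load("pics/side0.npy",allow_pickle=True).item()["pixels"][205:280,205:350]
a=cv2.resize(a,None,fx=4,fy=4,interpolation=cv2.INTER_CUBIC);b=cv2.resize(b,None,fx=4,fy=4,interpolation=cv2.INTER_CUBIC)
c=np.zeros((580,580,3),np.uint8);c[:280,:560]=a;c[280:580,:580]=b
cv2.imwrite("pics/crop.png",c)
```

```text
(no output)
```

View pics/crop.png

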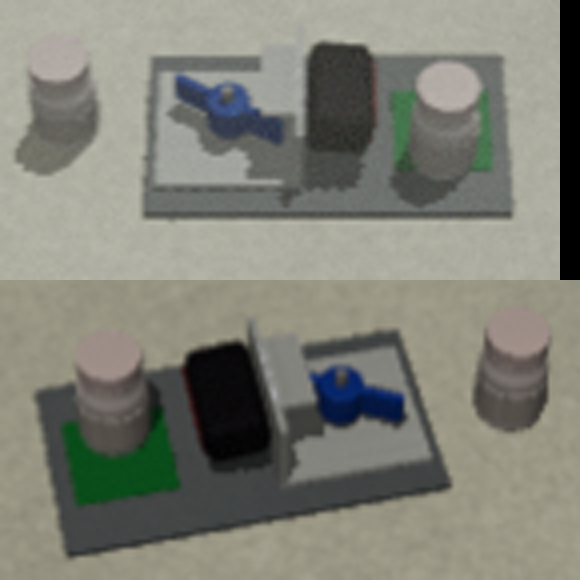

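Run:
```python
from h import *
a=np.load("pics/scene0.npy",allow_pickle=True).item();b=np.load("pics/side0.npy",allow_pickle=True).item()
S=lambda x,y,z:onz(a,(220+x/4-.4,175+y/4-.4),z)
D=lambda x,y,z:onz(b,(205+x/4-.4,205+(y-280)/4-.4),z)
C=[S(153,57,8),S(501,57,8),S(510,211,8),S(145,211,8)]
E_=[D(397,333,8),D(38,392,8),D(68,551,8),D(449,487,8)]
for q in(C,E_):
    q=np.array(q);print(q.round(0).tolist())
    ax=(q[0]-q[1]+q[3]-q[2]);ay=q[0]-q[3]+q[1]-q[2]
    y1=np.arctan2(ax[1],ax[0]);print("len",np.linalg.norm(ax)/2,np.linalg.norm(ay)/2,"yaw",y1,np.arctan2(ay[1],ay[0]))
    c=q.mean(0);print("nut axis est",c+70*np.array([np.cos(y1),np.sin(y1),0]))
print("stud top",S(227,88,50),D(341,370,50))
print("wing tips",S(178,79,47),S(282,120,47))
print("b cap",S(58,60,82),D(517,332,82), "a",S(449,86,82),D(109,355,82))
print("lip",S(265,45,70),S(300,45,70),S(263,88,70),D(265,338,70),D(300,335,70),D(325,402,70))
```

```text
[[565.0, -113.0, 8.0], [347.0, 24.0, 8.0], [421.0, 138.0, 8.0], [637.0, 3.0, 8.0]]
len 255.40380029981054 136.22896847071115 yaw -0.5594433965432752 -2.13404845181648
nut axis est [551.78098771 -24.10105037   8.        ]
[[634.0, -1.0, 8.0], [417.0, 136.0, 8.0], [345.0, 22.0, 8.0], [560.0, -117.0, 8.0]]
len 255.82406046070074 136.31458152060873 yaw -0.568013944725674 1.0103098393832377
nut axis est [548.1074958  -27.56809084   8.        ]
stud top [548.28526412 -30.90287623  50.        ] [555.468422   -19.34671696  50.        ]
wing tips [572.47450964 -58.17321615  47.        ] [529.06126272  11.40492433  47.        ]
b cap [646.53250119 -92.60354901  82.        ] [642.84261789 -95.89501573  82.        ] a [430.58500678  69.41657358  82.        ] [436.57556927  77.92464796  82.        ]
lip [513.62462979 -35.88582831  70.        ] [492.86006294 -22.86113783  70.        ] [534.47743709  -4.35950305  70.        ] [526.82281692  24.29239918  70.        ] [545.36462104   9.84975467  70.        ] [516.69655905 -41.7446155   70.        ]
```

The wing tips put the nut at about -4.26 rad (mount yaw -0.56, axis near (550,-26)). Next I move over it for a close look.

```bash
python3 -m jog '[{"x":-1.5,"y":-1.2,"grip":1},{"x":-2.8,"y":-2.3,"grip":1},{"x":-2.8,"y":-2.3,"grip":1},{"x":-2.8,"y":-2.3,"grip":1},{"x":-2.8,"y":-2.3,"grip":1},{"x":-2.8,"y":-2.3,"grip":1},{"x":-2.8,"y":-2.3,"grip":1},{"x":-2.8,"y":-2.3,"grip":1},{"x":-2.8,"y":-2.3,"grip":1},{"x":-2.8,"y":-2.3,"grip":1},{"x":-2.8,"y":-2.3,"grip":1},{"x":-2.8,"y":-2.3,"grip":1},{"x":-2.8,"y":-2.3,"grip":1},{"x":-2.8,"y":-2.3,"grip":1},{"x":-2.8,"y":-2.3,"grip":1},{"x":-2.8,"y":-2.3,"grip":1},{"x":-2.8,"y":-2.3,"grip":1},{"x":-2.8,"y":-2.3,"grip":1},{"x":-1.5,"y":-1.2,"grip":1}]'
python3 -m jog '[{"spin":0.12,"grip":1},{"spin":0.12,"grip":1},{"spin":0.12,"grip":1},{"spin":0.12,"grip":1},{"spin":0.12,"grip":1},{"spin":0.12,"grip":1},{"spin":0.12,"grip":1},{"spin":0.12,"grip":1},{"spin":0.12,"grip":1},{"spin":0.12,"grip":1},{"spin":0.12,"grip":1},{"spin":0.12,"grip":1},{"spin":0.12,"grip":1},{"spin":0.12,"grip":1},{"spin":0.12,"grip":1},{"spin":0.12,"grip":1},{"spin":0.12,"grip":1},{"spin":0.12,"grip":1},{"grip":1}]'
cat > look.py <<'E'
from h import *
import sys
s=sense(); f=grab_frame("wrist"); np.save("pics/"+sys.argv[1]+".npy",{**f,"s":s},allow_pickle=True)
cv2.imwrite("pics/"+sys.argv[1]+".png",f["pixels"])
print(s["eef_pos"].round(1),s["tcp_rot"].round(3),s["qpos"].round(2),s["contact_force"].round(1))
E
python3 look.py w1
```

```text
[260.8 567.6 230.7] [-3.141  0.     2.711] [ 1.14  0.35  1.63 -0.    1.16 -0.  ] [-0.1 -0.8  0.2]schema error: expected keys x, y, z, spin, grip
schema error: expected keys x, y, z, spin, grip
```

View pics/w1.png

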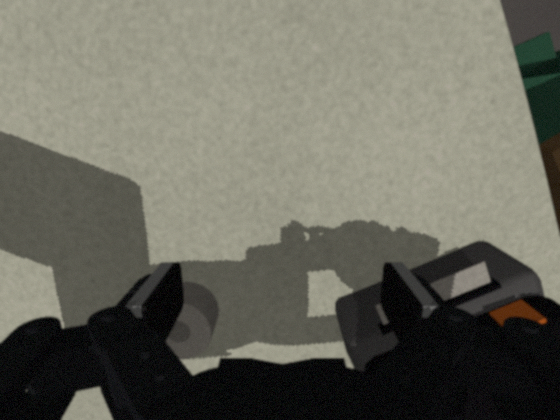

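The jog refused the rows because every key is required, so this view is still from the start pose. It shows only open desk and the roll. Resending with full rows.

```bash
python3 -m jog '[{"x":-2.65,"y":-2.6,"z":0,"spin":0,"grip":1},{"x":-2.65,"y":-2.6,"z":0,"spin":0,"grip":1},{"x":-2.65,"y":-2.6,"z":0,"spin":0,"grip":1},{"x":-2.65,"y":-2.6,"z":0,"spin":0,"grip":1},{"x":-2.65,"y":-2.6,"z":0,"spin":0,"grip":1},{"x":-2.65,"y":-2.6,"z":0,"spin":0,"grip":1},{"x":-2.65,"y":-2.6,"z":0,"spin":0,"grip":1},{"x":-2.65,"y":-2.6,"z":0,"spin":0,"grip":1},{"x":-2.65,"y":-2.6,"z":0,"spin":0,"grip":1},{"x":-2.65,"y":-2.6,"z":0,"spin":0,"grip":1},{"x":-2.65,"y":-2.6,"z":0,"spin":0,"grip":1},{"x":-2.65,"y":-2.6,"z":0,"spin":0,"grip":1},{"x":-2.65,"y":-2.6,"z":0,"spin":0,"grip":1},{"x":-2.65,"y":-2.6,"z":0,"spin":0,"grip":1},{"x":-2.65,"y":-2.6,"z":0,"spin":0,"grip":1},{"x":-2.65,"y":-2.6,"z":0,"spin":0,"grip":1},{"x":-2.65,"y":-2.6,"z":0,"spin":0,"grip":1},{"x":-2.65,"y":-2.6,"z":0,"spin":0,"grip":1}]'
python3 -m jog '[{"x":0,"y":0,"z":0,"spin":0.12,"grip":1},{"x":0,"y":0,"z":0,"spin":0.12,"grip":1},{"x":0,"y":0,"z":0,"spin":0.12,"grip":1},{"x":0,"y":0,"z":0,"spin":0.12,"grip":1},{"x":0,"y":0,"z":0,"spin":0.12,"grip":1},{"x":0,"y":0,"z":0,"spin":0.12,"grip":1},{"x":0,"y":0,"z":0,"spin":0.12,"grip":1},{"x":0,"y":0,"z":0,"spin":0.12,"grip":1},{"x":0,"y":0,"z":0,"spin":0.12,"grip":1},{"x":0,"y":0,"z":0,"spin":0.12,"grip":1},{"x":0,"y":0,"z":0,"spin":0.12,"grip":1},{"x":0,"y":0,"z":0,"spin":0.12,"grip":1},{"x":0,"y":0,"z":0,"spin":0.12,"grip":1},{"x":0,"y":0,"z":0,"spin":0.12,"grip":1},{"x":0,"y":0,"z":0,"spin":0.12,"grip":1},{"x":0,"y":0,"z":0,"spin":0.12,"grip":1},{"x":0,"y":0,"z":0,"spin":0.12,"grip":1},{"x":0,"y":0,"z":0,"spin":0.12,"grip":1},{"x":0,"y":0,"z":0,"spin":0,"grip":1}]'
python3 look.py w2
```

```text
clock: 1.7
eef_pos: [499.2, -58.5, 231.4]
tcp_rot: [3.141, 0.0, 2.711]
contact_force: [0.2, 0.5, 0.1]
opening: 0.001
grasp_force: 0.0
clock: 3.28
eef_pos: [498.9, -56.5, 231.2]
tcp_rot: [-3.141, 0.0, 0.545]
contact_force: [-0.4, 1.0, -0.2]
opening: -0.0
grasp_force: 0.0
[498.9 -56.5 231.2] [-3.141  0.     0.545] [-0.12  0.16  1.89  0.    1.09  0.91] [-0.4  1.  -0.2]
```

View pics/w2.png

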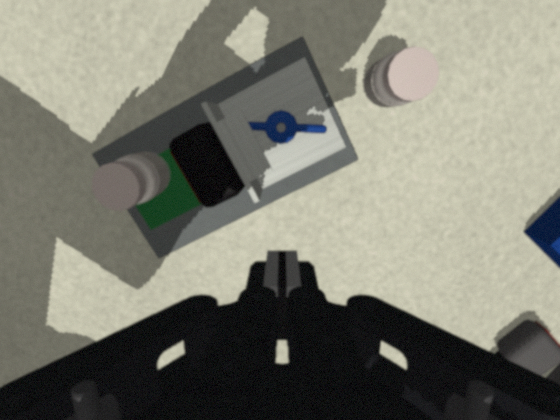

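The wrist view shows the nut at px (281,127), its wings spanning (250,125)–(326,128) along the tool y axis. The lip is on its left side and jar b's cap is at (413,74). The shut fingertips are at (282,255).

```bash
cat > nut.py <<'E'
from h import *
import sys
f=np.load("pics/"+sys.argv[1]+".npy",allow_pickle=True).item(); s=f["s"]; zt=float(sys.argv[2])
YAW=-0.564
h=cv2.cvtColor(f["pixels"],cv2.COLOR_BGR2HSV)
m=cv2.inRange(h,(100,110,30),(130,255,255))
k,l,st,c=cv2.connectedComponentsWithStats(m)
best=None
for i in range(1,k):
    p=onz(f,c[i],zt,s)
    if st[i,4]>60 and np.hypot(p[0]-550,p[1]+26)<45:
        print(st[i],c[i].round(1),p.round(1))
        if best is None or st[i,4]>st[best,4]: best=i
ys,xs=np.nonzero(l==best)
P=np.array([onz(f,(x,y),zt,s)[:2] for x,y in zip(xs,ys)])
q=P-np.array([550,-26]); 
r=np.hypot(*(q.T)); 
d=P-P.mean(0); a=np.linalg.svd(d,full_matrices=False)[2][0]; t=d@a
print("span",P[t.argmin()].round(1),P[t.argmax()].round(1),np.ptp(t).round(1))
al=np.arctan2(a[1],a[0]); print("wing line world",al.round(3),"ccw from mount y (mod pi)",((al-YAW-np.pi/2)%np.pi).round(3))
E
python3 nut.py w2 47
python3 - <<'E'
from h import *
f=np.load("pics/w2.npy",allow_pickle=True).item();s=f["s"]
print("hub top/stud",onz(f,(281,127.5),47,s).round(1))
q=np.array([onz(f,p,8,s) for p in((304,38),(94,153),(160,257),(356,158))]);print(q.round(0).tolist())
ax=q[0]-q[1]+q[3]-q[2];y=np.arctan2(ax[1],ax[0]);print(np.linalg.norm(ax)/2,y,q.mean(0)+70*np.array([np.cos(y),np.sin(y),0]))
print("b",onz(f,(413,74),82,s).round(0),"upright ends",onz(f,(256,200),70,s).round(0),onz(f,(206,103),70,s).round(0))
E
```

```text
[250 111  76  32 978] [284.1 126.6] [550.6 -27.4  47. ]
span [536.6   2. ] [568.2 -62.5] 71.7
wing line world -1.067 ccw from mount y (mod pi) 1.068
hub top/stud [548.3 -25.3  47. ]
[[635.0, 0.0, 8.0], [418.0, 137.0, 8.0], [345.0, 20.0, 8.0], [562.0, -113.0, 8.0]]
255.52144920209847 -0.5558064169098993 [549.55442257 -25.71170147   8.        ]
b [643. -96.  82.] upright ends [480. -39.  70.] [533.  42.  70.]
```

```bash
python3 -m jog '[{"x":2.8,"y":1.2,"z":0,"spin":0,"grip":1},{"x":2.8,"y":1.2,"z":0,"spin":0,"grip":1},{"x":2.75,"y":1.25,"z":0,"spin":0.04,"grip":1},{"x":0,"y":0,"z":3,"spin":0,"grip":1},{"x":0,"y":0,"z":3,"spin":0,"grip":1},{"x":0,"y":0,"z":3,"spin":0,"grip":1},{"x":0,"y":0,"z":3,"spin":0,"grip":1},{"x":0,"y":0,"z":3,"spin":0,"grip":1},{"x":0,"y":0,"z":2,"spin":0,"grip":1},{"x":0,"y":0,"z":0,"spin":0,"grip":1},{"x":0,"y":0,"z":0,"spin":0,"grip":1}]'
python3 look.py w3
cat > rel.py <<'E'
from h import *
s=sense();psi=s["tcp_rot"][2];d=s["eef_pos"][:2]-np.array([549,-25.5])
print("p tool",(d@[np.cos(psi),np.sin(psi)]).round(1),(d@[np.sin(psi),-np.cos(psi)]).round(1),"z",s["eef_pos"][2].round(1),"wing-equivalent ccw from y",(psi+.564-np.pi).round(3),"F",s["contact_force"].round(1),"M",s["wrist_torque"].round(2),"q",s["qpos"].round(2),"t",s["clock"])
E
python3 rel.py
```

```text
clock: 4.25
eef_pos: [588.5, -43.9, 60.6]
tcp_rot: [-3.14, 0.002, 0.514]
contact_force: [-0.4, 0.3, 0.1]
opening: 0.001
grasp_force: 0.0
[588.5 -43.9  60.6] [-3.14e+00  2.00e-03  5.14e-01] [-0.08  0.51  1.83 -0.    0.8   0.98] [-0.4  0.3  0.1]
p tool 26.4 36.1 z 62.0 wing-equivalent ccw from y -2.065 F [-0.1 -0.2  0.2] M [-0.03  0.01 -0.02] q [-0.08  0.51  1.83 -0.    0.8   0.98] t 4.3
```

View pics/w3.png

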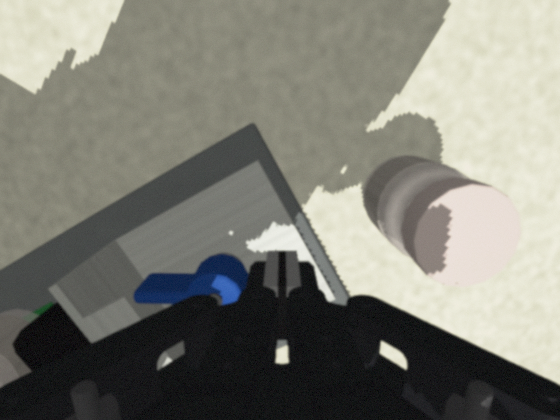

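Finger at (284,270) is beside the right wing, on its counter-clockwise face side, with clear foot under it and jar b well off to the right. Lowering, closing up to the wing and sweeping.

```bash
python3 -m jog '[{"x":0,"y":0,"z":1.8,"spin":0,"grip":1},{"x":0,"y":0,"z":1.8,"spin":0,"grip":1},{"x":0,"y":0,"z":0,"spin":0,"grip":1},{"x":-0.4,"y":0,"z":0,"spin":0,"grip":1},{"x":-0.4,"y":0,"z":0,"spin":0,"grip":1},{"x":-0.35,"y":-0.1,"z":0,"spin":0,"grip":1},{"x":0,"y":0,"z":0,"spin":0,"grip":1}]'
python3 rel.py
python3 -m jog '[{"x":-0.43,"y":0.15,"z":0,"spin":0.12,"grip":1},{"x":-0.43,"y":0.15,"z":0,"spin":0.12,"grip":1},{"x":-0.43,"y":0.15,"z":0,"spin":0.12,"grip":1},{"x":-0.43,"y":0.15,"z":0,"spin":0.12,"grip":1},{"x":0,"y":0,"z":0,"spin":0,"grip":1}]'
python3 rel.py
```

```text
clock: 4.88
eef_pos: [579.0, -49.1, 26.7]
tcp_rot: [3.14, -0.002, 0.511]
contact_force: [-0.1, -0.0, 0.4]
opening: -0.002
grasp_force: 0.0
p tool 14.7 35.2 z 26.7 wing-equivalent ccw from y -2.067 F [-0.1 -0.   0.4] M [ 0.01 -0.    0.01] q [-0.09  0.55  1.87 -0.    0.72  0.97] t 4.8833
clock: 5.3
eef_pos: [564.6, -60.2, 26.1]
tcp_rot: [3.141, -0.001, 0.025]
contact_force: [0.5, 0.5, 0.4]
opening: -0.001
grasp_force: 0.1
p tool 14.7 35.0 z 26.1 wing-equivalent ccw from y -2.552 F [0.5 0.5 0.4] M [0.04 0.02 0.03] q [-0.11  0.54  1.9   0.    0.71  1.44] t 5.3
```

```bash
python3 -m jog '[{"x":-0.43,"y":0.15,"z":0,"spin":0.12,"grip":1},{"x":-0.43,"y":0.15,"z":0,"spin":0.12,"grip":1},{"x":-0.43,"y":0.15,"z":0,"spin":0.12,"grip":1},{"x":-0.43,"y":0.15,"z":0,"spin":0.12,"grip":1},{"x":-0.43,"y":0.15,"z":0,"spin":0.12,"grip":1},{"x":-0.43,"y":0.15,"z":0,"spin":0.12,"grip":1},{"x":-0.43,"y":0.15,"z":0,"spin":0.12,"grip":1},{"x":-0.43,"y":0.15,"z":0,"spin":0.12,"grip":1}]'
python3 rel.py; python3 look.py w4; python3 nut.py w4 46
python3 - <<'E'
from h import *
f=grab_frame("side");g=grab_frame("scene")
c=np.hstack([cv2.resize(x,None,fx=4,fy=4) for x in(f["pixels"][190:290,240:340],g["pixels"][160:260,230:330])])
cv2.imwrite("pics/c4.png",c)
E
```

```text
clock: 5.97
eef_pos: [529.9, -58.2, 25.8]
tcp_rot: [-3.141, -0.001, -0.93]
contact_force: [1.3, -1.9, -0.9]
opening: 0.002
grasp_force: 0.9
p tool 14.8 34.8 z 25.8 wing-equivalent ccw from y -3.508 F [ 1.3 -1.9 -0.9] M [-0.2  -0.26 -0.02] q [-0.11  0.5   1.97 -0.    0.67  2.39] t 5.9667
[529.9 -58.2  25.8] [-3.141e+00 -1.000e-03 -9.300e-01] [-0.11  0.5   1.97 -0.    0.67  2.39] [ 1.3 -1.9 -0.9]
[ 100  263  146   64 4029] [171.1 295.1] [564.1 -28.5  46. ]
span [541.4 -49.7] [582.3   1.1] 65.1
wing line world 0.943 ccw from mount y (mod pi) 3.078
```

View pics/w4.png

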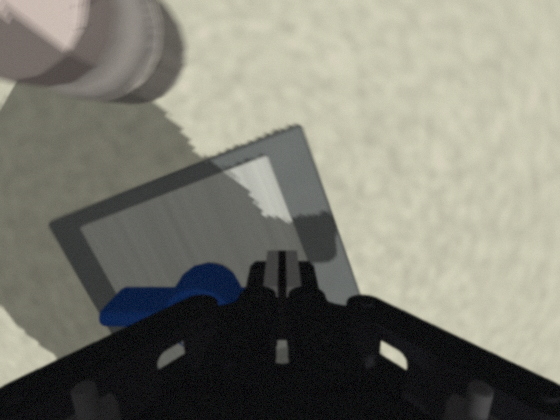

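Jar b's base is untouched at upper left, and the far wing shows at (100..240, 263..325), turned past the mount's y line with about 2.5 N on the finger. Two more rows, then back off, lift and unwind the wrist for the second wing.

```bash
python3 -m jog '[{"x":-0.43,"y":0.15,"z":0,"spin":0.12,"grip":1},{"x":-0.43,"y":0.15,"z":0,"spin":0.12,"grip":1},{"x":0.8,"y":0.3,"z":0,"spin":0,"grip":1},{"x":0.8,"y":0.3,"z":0,"spin":0,"grip":1},{"x":0,"y":0,"z":-2.5,"spin":0,"grip":1},{"x":0,"y":0,"z":-3.5,"spin":0,"grip":1},{"x":0,"y":0,"z":-3.5,"spin":0,"grip":1},{"x":0,"y":0,"z":-3.5,"spin":0,"grip":1},{"x":0,"y":0,"z":-3.5,"spin":0,"grip":1},{"x":0,"y":0,"z":0,"spin":0,"grip":1}]'
python3 rel.py
python3 -m jog '[{"x":0,"y":0,"z":0,"spin":-0.12,"grip":1},{"x":0,"y":0,"z":0,"spin":-0.12,"grip":1},{"x":0,"y":0,"z":0,"spin":-0.12,"grip":1},{"x":0,"y":0,"z":0,"spin":-0.12,"grip":1},{"x":0,"y":0,"z":0,"spin":-0.12,"grip":1},{"x":0,"y":0,"z":0,"spin":-0.12,"grip":1},{"x":0,"y":0,"z":0,"spin":-0.12,"grip":1},{"x":0,"y":0,"z":0,"spin":-0.12,"grip":1},{"x":0,"y":0,"z":0,"spin":-0.12,"grip":1},{"x":0,"y":0,"z":0,"spin":-0.12,"grip":1},{"x":0,"y":0,"z":0,"spin":-0.12,"grip":1},{"x":0,"y":0,"z":0,"spin":-0.12,"grip":1},{"x":0,"y":0,"z":0,"spin":-0.12,"grip":1},{"x":0,"y":0,"z":0,"spin":-0.12,"grip":1},{"x":0,"y":0,"z":0,"spin":0,"grip":1}]'
python3 look.py w5; python3 nut.py w5 46;python3 rel.py
```

```text
clock: 6.95
eef_pos: [527.1, -71.0, 197.2]
tcp_rot: [-3.133, -0.005, -1.162]
contact_force: [1.0, 0.4, 0.9]
opening: 0.001
grasp_force: 0.0
p tool 33.1 38.2 z 197.2 wing-equivalent ccw from y -3.74 F [1.  0.4 0.9] M [-0.05 -0.03 -0.01] q [-0.14  0.24  1.87 -0.    1.02  2.6 ] t 6.95
clock: 8.2
eef_pos: [523.3, -70.4, 190.3]
tcp_rot: [3.141, -0.0, 0.522]
contact_force: [-0.0, -0.2, -0.6]
opening: 0.005
grasp_force: 0.0
[523.3 -70.4 190.3] [ 3.141 -0.     0.522] [-0.14  0.25  1.88 -0.    1.01  0.91] [-0.  -0.2 -0.6]
[ 234   93   36  101 1429] [251.6 142.4] [551.2 -24.5  46. ]
span [588.9 -10. ] [509.9 -40.5] 84.7
wing line world -2.749 ccw from mount y (mod pi) 2.527
p tool -44.5 26.3 z 190.2 wing-equivalent ccw from y -2.064 F [-0.3  0.9 -0.3] M [ 0.05 -0.01  0.01] q [-0.14  0.25  1.88 -0.    1.01  0.92] t 8.25
```

Measured: the nut is now at about -2.53, with its second wing pointing to +0.39 rad in world. I set up behind that wing, on the open +y side.

```bash
python3 -m jog '[{"x":2.8,"y":-1.57,"z":0,"spin":0,"grip":1},{"x":2.8,"y":-1.57,"z":0,"spin":0,"grip":1},{"x":2.8,"y":-1.57,"z":0,"spin":0,"grip":1},{"x":0,"y":0,"z":0,"spin":-0.12,"grip":1},{"x":0,"y":0,"z":0,"spin":-0.12,"grip":1},{"x":0,"y":0,"z":0,"spin":-0.12,"grip":1},{"x":0,"y":0,"z":0,"spin":-0.12,"grip":1},{"x":0,"y":0,"z":0,"spin":-0.12,"grip":1},{"x":0,"y":0,"z":0,"spin":-0.12,"grip":1},{"x":0,"y":0,"z":0,"spin":-0.12,"grip":1},{"x":0,"y":0,"z":0,"spin":-0.12,"grip":1},{"x":0,"y":0,"z":0,"spin":-0.12,"grip":1},{"x":0,"y":0,"z":0,"spin":-0.12,"grip":1},{"x":0,"y":0,"z":0,"spin":-0.12,"grip":1},{"x":0,"y":0,"z":0,"spin":-0.12,"grip":1},{"x":0,"y":0,"z":3,"spin":0,"grip":1},{"x":0,"y":0,"z":3,"spin":0,"grip":1},{"x":0,"y":0,"z":3,"spin":0,"grip":1},{"x":0,"y":0,"z":0,"spin":0,"grip":1}]'
python3 rel.py; python3 look.py w6; python3 nut.py w6 45.5
```

```text
clock: 9.83
eef_pos: [569.7, 12.1, 95.3]
tcp_rot: [-3.134, -0.003, 1.95]
contact_force: [-1.3, -0.2, -0.9]
opening: 0.002
grasp_force: 0.0
p tool 27.3 33.2 z 95.3 wing-equivalent ccw from y -0.628 F [-1.3 -0.2 -0.9] M [ 0.    0.06 -0.03] q [ 0.02  0.44  1.86 -0.    0.86 -0.36] t 9.8333
[569.7  12.1  95.3] [-3.134e+00 -3.000e-03  1.950e+00] [ 0.02  0.44  1.86 -0.    0.86 -0.36] [-1.3 -0.2 -0.9]
[ 177  238   89   56 2177] [227.3 264.6] [544.6 -20.6  45.5]
span [517.4 -40.9] [564.3  -5.6] 58.2
wing line world 0.773 ccw from mount y (mod pi) 2.908
```

View pics/w6.png

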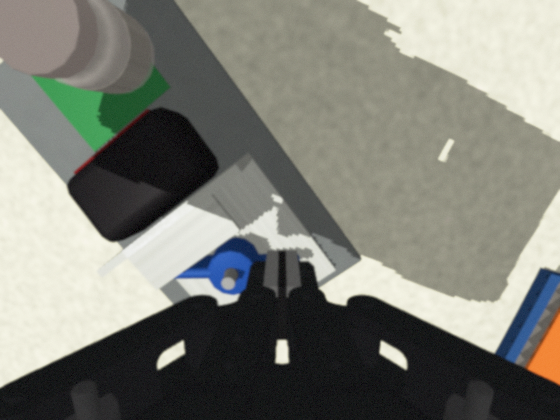

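Finger at (284,270) stands on the counter-clockwise side of the second wing; the visible wing is at (180..215, 270), lined up with the tool y, and the lip is to its left. Lowering and sweeping.

```bash
python3 -m jog '[{"x":0,"y":0.2,"z":2.3,"spin":0,"grip":1},{"x":0,"y":0,"z":2.3,"spin":0,"grip":1},{"x":0,"y":0,"z":2.3,"spin":0,"grip":1},{"x":0,"y":0,"z":0,"spin":0,"grip":1},{"x":-0.4,"y":0,"z":0,"spin":0,"grip":1},{"x":-0.4,"y":0,"z":0,"spin":0,"grip":1},{"x":-0.4,"y":0,"z":0,"spin":0,"grip":1},{"x":0,"y":0,"z":0,"spin":0,"grip":1}]'
python3 rel.py
python3 -m jog '[{"x":-0.43,"y":0.15,"z":0,"spin":0.12,"grip":1},{"x":-0.43,"y":0.15,"z":0,"spin":0.12,"grip":1},{"x":-0.43,"y":0.15,"z":0,"spin":0.12,"grip":1},{"x":-0.43,"y":0.15,"z":0,"spin":0.12,"grip":1},{"x":-0.43,"y":0.15,"z":0,"spin":0.12,"grip":1},{"x":-0.43,"y":0.15,"z":0,"spin":0.12,"grip":1},{"x":-0.43,"y":0.15,"z":0,"spin":0.12,"grip":1},{"x":-0.43,"y":0.15,"z":0,"spin":0.12,"grip":1}]'
python3 rel.py
```

```text
clock: 10.55
eef_pos: [581.4, 1.6, 33.2]
tcp_rot: [3.138, 0.001, 1.95]
contact_force: [1.2, -0.5, 0.0]
opening: -0.001
grasp_force: 0.0
p tool 13.1 40.1 z 33.2 wing-equivalent ccw from y -0.628 F [ 1.2 -0.5  0. ] M [-0.01 -0.   -0.03] q [ 0.    0.54  1.87  0.    0.73 -0.38] t 10.55
clock: 11.22
eef_pos: [590.8, -31.6, 32.4]
tcp_rot: [3.14, -0.001, 0.985]
contact_force: [1.0, 0.7, -1.2]
opening: 0.001
grasp_force: 0.9
p tool 18.0 38.2 z 32.4 wing-equivalent ccw from y -1.593 F [ 1.   0.7 -1.2] M [ 0.24 -0.21 -0.02] q [-0.06  0.55  1.84  0.    0.74  0.53] t 11.2167
```

```bash
python3 -m jog '[{"x":-0.58,"y":0.0,"z":0.3,"spin":0.12,"grip":1},{"x":-0.58,"y":0.0,"z":0.3,"spin":0.12,"grip":1},{"x":-0.43,"y":0.15,"z":0,"spin":0.12,"grip":1},{"x":-0.43,"y":0.15,"z":0,"spin":0.12,"grip":1},{"x":-0.43,"y":0.15,"z":0,"spin":0.12,"grip":1},{"x":-0.43,"y":0.15,"z":0,"spin":0.12,"grip":1},{"x":-0.43,"y":0.15,"z":0,"spin":0.12,"grip":1},{"x":-0.43,"y":0.15,"z":0,"spin":0.12,"grip":1},{"x":-0.43,"y":0.15,"z":0,"spin":0.12,"grip":1},{"x":-0.43,"y":0.15,"z":0,"spin":0.12,"grip":1}]'
python3 rel.py
python3 -m jog '[{"x":-0.43,"y":0.15,"z":0,"spin":0.12,"grip":1},{"x":-0.43,"y":0.15,"z":0,"spin":0.12,"grip":1}]'
python3 rel.py
```

```text
clock: 12.05
eef_pos: [556.6, -62.8, 26.5]
tcp_rot: [-3.141, -0.003, -0.215]
contact_force: [1.8, 0.2, -2.2]
opening: -0.002
grasp_force: 1.0
p tool 15.4 34.8 z 26.5 wing-equivalent ccw from y -2.793 F [ 1.8  0.2 -2.2] M [-0.01 -0.33 -0.  ] q [-0.11  0.53  1.92 -0.    0.7   1.67] t 12.05
clock: 12.22
eef_pos: [547.4, -63.4, 26.5]
tcp_rot: [-3.141, -0.003, -0.455]
contact_force: [2.2, -0.6, -1.4]
opening: -0.001
grasp_force: 0.9
p tool 15.2 34.8 z 26.5 wing-equivalent ccw from y -3.033 F [ 2.2 -0.6 -1.4] M [-0.05 -0.34 -0.01] q [-0.12  0.52  1.94 -0.    0.69  1.91] t 12.2167
```

```bash
python3 -m jog '[{"x":-0.2,"y":0.05,"z":0,"spin":0.06,"grip":1},{"x":-0.2,"y":0.05,"z":0,"spin":0.06,"grip":1},{"x":0,"y":0,"z":0,"spin":0,"grip":1}]'
python3 rel.py
python3 -m jog '[{"x":-0.2,"y":0,"z":0,"spin":0,"grip":1},{"x":0,"y":0,"z":0,"spin":0,"grip":1}]'
python3 rel.py
```

```text
clock: 12.47
eef_pos: [543.4, -62.6, 26.5]
tcp_rot: [-3.141, -0.003, -0.572]
contact_force: [1.6, -2.5, -0.1]
opening: -0.0
grasp_force: 1.1
p tool 15.3 34.2 z 26.5 wing-equivalent ccw from y -3.149 F [ 1.6 -2.5 -0.1] M [-0.36 -0.19  0.07] q [-0.12  0.51  1.94 -0.    0.68  2.03] t 12.4667
clock: 12.63
eef_pos: [543.1, -62.1, 26.6]
tcp_rot: [-3.14, -0.005, -0.566]
contact_force: [4.7, -8.7, -0.5]
opening: 0.003
grasp_force: 4.2
p tool 14.6 34.1 z 26.6 wing-equivalent ccw from y -3.144 F [ 4.7 -8.7 -0.5] M [-1.42 -0.68  0.06] q [-0.12  0.51  1.95 -0.    0.68  2.02] t 12.6333
```

```bash
python3 -m jog '[{"x":-0.2,"y":0.1,"z":0,"spin":0,"grip":1},{"x":0,"y":0,"z":0,"spin":0,"grip":1}]'
python3 rel.py
python3 -m jog '[{"x":0.6,"y":0.1,"z":0,"spin":0,"grip":1},{"x":0.8,"y":0.3,"z":0,"spin":0,"grip":1},{"x":0.8,"y":0.3,"z":0,"spin":0,"grip":1},{"x":0,"y":0,"z":-2.5,"spin":0,"grip":1},{"x":0,"y":0,"z":-3.5,"spin":0,"grip":1},{"x":0,"y":0,"z":-3.5,"spin":0,"grip":1},{"x":0,"y":0,"z":-3.5,"spin":0,"grip":1},{"x":-2,"y":-2.5,"z":-2,"spin":0,"grip":1},{"x":-3,"y":-2,"z":0,"spin":0,"grip":1},{"x":-3,"y":0,"z":0,"spin":0,"grip":1},{"x":-2,"y":0,"z":0,"spin":0,"grip":1},{"x":0,"y":0,"z":0,"spin":0,"grip":1},{"x":0,"y":0,"z":0,"spin":0,"grip":1}]'
python3 look.py w7; python3 nut.py w7 43; python3 rel.py
```

```text
clock: 12.8
eef_pos: [542.8, -62.0, 26.9]
tcp_rot: [-3.139, -0.009, -0.566]
contact_force: [9.1, -8.0, -4.1]
opening: 0.004
grasp_force: 6.4
p tool 14.4 34.1 z 26.9 wing-equivalent ccw from y -3.144 F [ 9.1 -8.  -4.1] M [-1.32 -1.65  0.02] q [-0.12  0.51  1.95 -0.    0.67  2.02] t 12.8
clock: 13.88
eef_pos: [492.7, 13.6, 175.6]
tcp_rot: [3.142, 0.0, -0.567]
contact_force: [-0.6, 0.1, 0.4]
opening: 0.0
grasp_force: 0.0
[492.7  13.6 175.6] [ 3.142  0.    -0.567] [0.02 0.21 1.97 0.   0.96 2.16] [-0.6  0.1  0.4]
[ 231   97  107   40 1624] [283.5 116.6] [549.3 -24.8  43. ]
span [570.3  11.5] [525.5 -60.3] 84.7
wing line world -2.131 ccw from mount y (mod pi) 0.004
p tool -67.5 -2.8 z 175.6 wing-equivalent ccw from y -3.146 F [ 0.5 -0.2 -0.1] M [-0.03  0.01  0.  ] q [ 0.02  0.22  1.96 -0.    0.96  2.16] t 13.9333
```

View pics/w7.png

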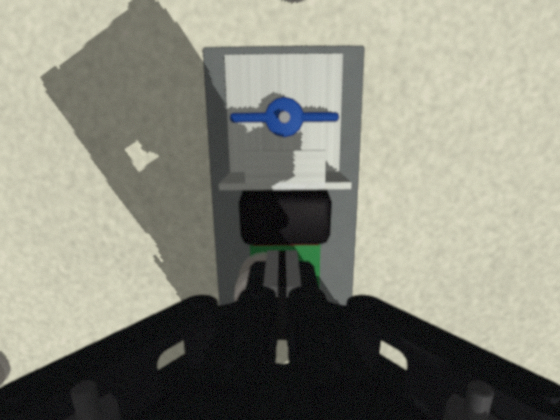

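The wings at (231..338, 117) lie parallel to the upright (0.004 rad off). The stop took 12 N without turning further, the hand is clear at z = 176, and the jars were never approached.

```bash
python3 -c "
from rig import *
print(sign_off())"
```

```text
the job is handed in; nothing more can be done
None
```

The wing nut is tightened to its stop: it took about 12 N without turning further, and its wings measure 0.004 rad from tight. I never went near the bystanders but did not re-measure them at the end. The hand is clear, and I handed the job in at about 14 s; no verdict came back.

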